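# Pin the cover on a loaded sample jig and hold it shut

## Robot

A 7-joint arm with a two-finger parallel gripper is mounted at the origin on a cart in front of the work surface, level with it; the furniture and walls round the work are solid. World frame = base frame: x ahead of the robot, y to its left, z up, the work surface at z = 0. Lengths are in mm, angles in degrees, forces in N, time in s.
With the tool pointing down it reaches from about 350 to 900 mm from the base axis. Payload 19.9 kg.
Tool frame: the origin (TCP) lies between the finger pads; the fingertips stand tip_extent ahead of it and the grasp point (between the pads) lies 11 mm behind it (tip_extent is the distance from the TCP to the fingertips, in mm); z points along the fingers, y is the line along which they close (so a half turn about z gives the same grasp; the last joint's range is limited). The gripper opens to 85 mm and grips with 20 to 120 N. Pads are 22 mm wide; open, the fingers measure 114 mm over their backs; the gripper's body (76 mm by 85 mm) begins 54 mm behind the grasp point. The pads swing forward as they close: fully open they stand 13 mm farther back than shut.
Start: joints at [73.195, 23.915, -0.59, 92.452, 0.269, 63.638, -3.037], TCP at [155.712, -605.271, 213.56] pointing down, gripper open.
Joint ranges: [-161.28, 161.28], [-22.2, 115.67], [-73.04, 71.86], [3.21, 147.25], [-68.34, 248.33], [10.77, 114.83], [-161.83, 161.83]. Speed limits (degrees/s): [108.29, 108.29, 136.94, 136.94, 172.46, 172.46, 172.46].

## Interface

Orientations are given as [roll, pitch, yaw] about the fixed x, y, z axes, in that order (R = Rz(yaw) Ry(pitch) Rx(roll)).
In Python, from workcell import get_state, get_image, camera_model, finish_job, spot_in, place_of, tip_extent gives the robot as it stands. The module is installed in compiled form; this text tells all that it offers.
- The arm moves only by the tool jog_arm, never from a script. Its argument "moves" is a list of rows, each a list of 3 entries, a list of its own where there are three numbers: the shift along the tool's x, y, z in m, then the turn, a rotation vector about the tool's x, y, z in degrees, then the gripper's target within -1 to 1 (shut at 1, half-way at 0, fully open at -1). A call has 1 to 20 rows; each row is the pose to reach, as a shift and turn from the pose commanded when the call began, along the tool's axes at that moment; what a row does not reach only later rows make up. A row lasts 1/10 s, in which the tool goes at most 50 mm and 8.59 degrees, less where a joint would pass 70% of its speed; a pose out of reach is approached as far as the arm can. A call with a gripper value outside its range is refused whole. The fingers move at their own pace and stop on an object; the grip force is fixed at half the most. Time passes only in rows, so rows that repeat a pose let the fingers close. It gives the time, the measured TCP pose, the force, the opening and the grip force at its end, in the units of the state.
- get_state(): the state, without advancing time (a new reading comes with each control period).
- get_image(name): name is "side" or "top"; returns the picture (400x640x3 uint8, red, green, blue); there is no depth.
- camera_model(name): a dict with "K" (3x3 intrinsics, pixels), "R" (3x3) and "t" (3): a world point X has camera coordinates R X + t. Camera axes: x right, y down, z forward; pixel columns grow to the right and rows downward; lengths in mm; the calibration is good to about 2 mm. A picture is of the moment at which its call begins. camera_model takes no time and is no camera call.
- finish_job(): hands the job in; it is judged then, once.
Trained networks look in the newest picture that a camera, given by its name, has taken for a name from the list of things; names that differ only in an ending like _2 or _b are one class to them, and where a whole thing is asked for, a point or a joint stands for the part that bears it (a point fixed in the world has none). Each returns a list of dicts, best first, with "p" (0 to 1); they miss things now and then, are a little off and sometimes report something else, mostly with a low value. They report only what shows in the picture. A call takes as long as a camera call. They do not tell look-alikes from the thing itself.
- spot_in(thing, camera): "extent" ([centre column, centre row, width, height] in pixels, round what is visible of it).
- place_of(thing, camera): "point" ([column, row] in pixels: a listed point, or the origin of a listed thing).
The state is a dict: "clock": time; "qpos": joint angles; "joint_velocities": joint speeds; "tau": joint torques, N m; "eef_pos": TCP position; "tcp_rot": TCP orientation; "wrist_force": force on the tool from outside, world axes, zero at the start; "wrist_torque": the same for the moment, N m; "gripper_width": finger opening in mm; "finger_force": force on a finger pad.
Only numpy, scipy, OpenCV 4.12 (cv2) and the standard library are available. Lean on these libraries where they do the work, as an engineer would, in place of code of your own. Each camera call takes 0.05 s, during which the arm holds its last target. There are 200 camera calls.

## Task

Load the sample cup with the blue ring upright into the square pocket of the sample jig, let go of it, and leave the copper disc where it stands. Then take the loose cover by its red grip, bring it over the jig with its orange-striped end above the locating pin, slide it as needed until it drops onto the pin, and press it down against the spring until it lies flush on the deck. Finish while still gripping the cover and holding it pressed down: do not let go.

Things in the scene. Friction and masses are not known exactly. Their poses are not given: they have to be found in the camera images.
- jig_deck (a point): Sample jig, fixed: grey foot 80 (x) x 150 (y) x 20 mm, on it two aluminium rails 12 mm high at |y| 19 to 75 mm, their top (the deck) 32 mm above the worktop. Between them a 38 mm wide channel runs along x, open at both ends: room for fingers that close along x. Point: jig centre at deck height; y along the jig towards its orange-marked end, z up.
- jig_slot (a point): Middle of the black slot on the jig's deck (y = 42 mm from the jig's centre, x = 0, deck height; jig's axes). A fixed steel pin, 10 mm thick, bevelled tip, stands 14 mm above the deck in this slot; it was set by hand, so it is anywhere from 8 mm before to 8 mm beyond this point along the jig's y (not given: see it or feel for it; the cover hides it).
- jig_pocket (a point): Centre of the top of the brass spring pad at rest in the jig's square pocket (37 mm wide, plain vertical wall), 14 mm above the worktop, 6 mm below the channel's floor, straight under jig_deck; jig's axes. A cup standing on the pad rises 6 mm above the deck.
- anvil (a joint): Spring pad in the pocket: 0 = up, grows as it is pressed down (m); 0.006 when the cover lies flush with the cup under it. It takes about 4 N to start it and 7 N at 6 mm; it lifts cup and cover again when let go.
- cup_blue_mid (a point): White plastic sample cup with a blue ring round its foot, open at the top, 34 mm wide (32 mm where fingers grip) and 24 mm high, 30 g, loose, upright. Point: its centre, 12 mm above its underside; z up.
- disc_mid (a point): Solid copper-coloured reference disc, 32 mm wide, 11 mm high, loose, not needed; it must stay where it is. Point: its centre, 5.5 mm above its underside.
- cover_grip (a point): Loose grey cover plate 60 (x) x 120 (y) x 20 mm, 120 to 200 g, with a red bar grip 14 (x) x 46 (y) mm on its middle, 20 to 54 mm above its underside. Point: on the bar, 42 mm above the underside, mid-plate; y along the plate towards the end with the orange stripe, z up.
- cover_socket (a point): Mouth of the blind square socket in the cover's underside, 16 mm wide, 17 mm deep, 42 mm from mid-plate towards the striped end; cover's axes; at underside height. It takes the jig's pin. Resting on the pin's tip the underside is 14 mm above the deck, dropped on it lies on the cup 6 mm above the deck, pressed flush it is at the deck.
There are look-alikes about, which are no part of the job. Leave any green look-alike of the part that bears jig_deck alone.

How it is judged:
By the outcome, as a careful person would: the job done as asked, in the order asked, and still so for the second after the job is handed in, while the arm keeps its last pose, push and grip.
It also fails if it takes over 51 s, if anything falls off the work surface, if the arm or the gripper's body presses on something with over 40 N, if the wrist force passes 120 N, or if a joint passes its speed limit or range.

## Working session

There is one attempt and no reset: what is moved stays moved. The work goes in short steps, Python scripts to look and compute and a tool call to move; the robot and the scene stay as the last step left them, time stands still between calls to the robot, and variables do not carry over. Pictures are saved under pics/ and viewed, at most 10 in all, crops included, and the job is handed in when it is done.

Besides the shell and the picture viewer there is one more tool, called after "Emit:" as name(argument=value, ...) on one line, values as JSON. jog_arm: Moves the arm, as the interface text tells. Its arguments: {"type":"object","properties":{"moves":{"type":"array","items":{"type":"array"}}},"required":["moves"]}

```bash
mkdir -p pics; cat > h.py <<'E'
import numpy as np, cv2
from scipy.spatial.transform import Rotation as Ro
from workcell import *
def ray(cam,px,z):
    m=camera_model(cam);K,R,t=[np.array(m[k],float) for k in 'KRt']
    d=R.T@np.linalg.inv(K)@np.array([px[0],px[1],1.]);c=-R.T@t
    return c+d*(z-c[2])/d[2]
def proj(cam,X):
    m=camera_model(cam);K,R,t=[np.array(m[k],float) for k in 'KRt']
    p=K@(R@np.array(X,float)+t);return p[:2]/p[2]
def snap(cam,name,crop=None,s=1):
    im=get_image(cam)[:,:,::-1]
    if crop: im=im[crop[1]:crop[3],crop[0]:crop[2]]
    im=cv2.resize(im,None,fx=s,fy=s,interpolation=cv2.INTER_CUBIC);cv2.imwrite(f'pics/{name}.png',im)
def st():
    s=get_state()
    print({k:np.round(s[k],2).tolist() for k in ['clock','eef_pos','tcp_rot','wrist_force','gripper_width','finger_force']})
    return s
E
python3 - <<'E'
from h import *
snap('top','t0');snap('side','s0')
H={'jig_deck':32,'jig_slot':32,'jig_pocket':14,'cup_blue_mid':12,'disc_mid':5.5,'cover_grip':42,'cover_socket':0}
for n,z in H.items():
    for c in ('top','side'):
        for d in place_of(n,c)[:4]: print(n,c,round(d['p'],2),np.round(d['point']),np.round(ray(c,d['point'],z)[:2]))
st();print(tip_extent() if callable(tip_extent) else tip_extent)
for c in('top','side'):
    m=camera_model(c);print(c,-np.array(m['R']).T@np.array(m['t']))
E
```

```text
jig_deck top 0.75 [345. 237.] [410. -76.]
jig_deck top 0.58 [307. 183.] [560.  28.]
jig_deck side 0.91 [342. 199.] [565.  54.]
jig_deck side 0.82 [276. 232.] [408. -72.]
jig_slot top 0.66 [326. 238.] [408. -25.]
jig_slot top 0.6 [289. 181.] [564.  76.]
jig_slot side 0.84 [340. 193.] [563.  83.]
jig_slot side 0.62 [276. 220.] [407. -28.]
jig_pocket top 0.93 [343. 241.] [401. -72.]
jig_pocket top 0.6 [308. 180.] [570.  24.]
jig_pocket side 0.91 [276. 242.] [408. -83.]
jig_pocket side 0.62 [343. 212.] [565.  24.]
cup_blue_mid top 0.57 [415. 223.] [ 451. -271.]
cup_blue_mid side 0.83 [292. 305.] [ 443. -259.]
disc_mid side 0.88 [373. 334.] [ 578. -321.]
disc_mid side 0.72 [340. 194.] [569. 123.]
cover_grip top 0.9 [204. 202.] [504. 306.]
cover_socket top 0.69 [305. 179.] [577.  33.]
cover_socket top 0.65 [192. 203.] [508. 349.]
cover_socket side 0.71 [315. 158.] [514. 351.]
{'clock': 0.8, 'eef_pos': [155.71, -605.27, 213.56], 'tcp_rot': [-180.0, 0.0, 14.43], 'wrist_force': [0.53, -0.16, -0.8], 'gripper_width': 85.27, 'finger_force': 0.0}
8.0
top [ 331.0761349    15.08727838 1032.19900542]
side [ 461.06572562 -710.42533171  526.01342423]
```

View pics/t0.png

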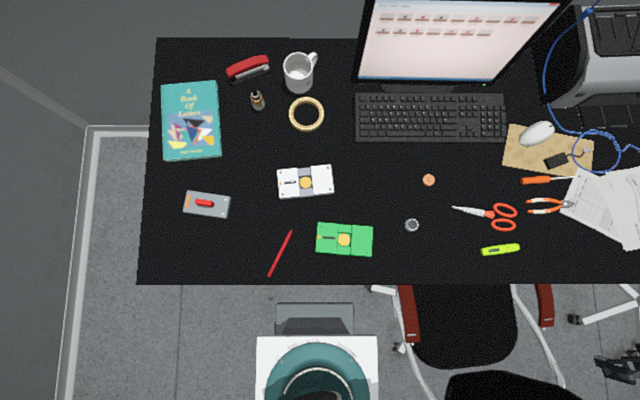

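View pics/s0.png

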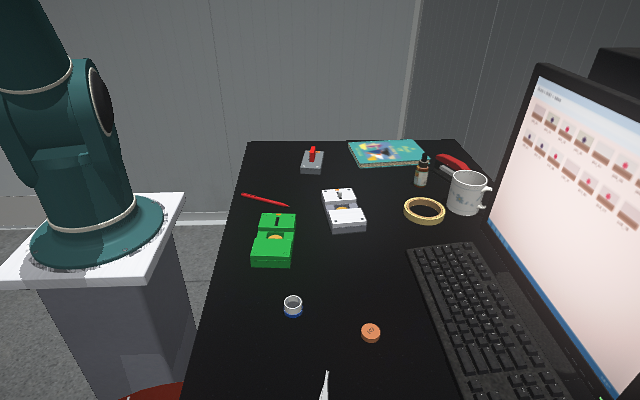

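Candidates:
- **Jig:** white/aluminium at top (306,182), green look-alike at top (345,240). I choose the white one.
- **Cup:** blue ring at top (412,225), side (292,305). The copper disc at top (429,180) is not it.
- **Cover:** grey plate with red grip at top (206,204). The red stapler and pen are not it.

I'll check these in one close crop and measure the outlines.

```bash
python3 - <<'E'
from h import *
a=get_image('top')[:,:,::-1];b=get_image('side')[:,:,::-1]
cr=lambda im,x,y,w=60,h=45:cv2.resize(im[y-h//2:y-h//2+h,x-w//2:x-w//2+w],(400,300),interpolation=cv2.INTER_CUBIC)
cv2.imwrite('pics/c1.png',np.vstack([np.hstack([cr(a,306,182),cr(a,206,204)]),np.hstack([cr(b,344,208),cr(b,292,305)])]))
# top crops scale 6.667
def rect(im,mask,name,z,c):
    cs,_=cv2.findContours(mask.astype(np.uint8),cv2.RETR_EXTERNAL,cv2.CHAIN_APPROX_NONE)
    k=max(cs,key=cv2.contourArea);p=k[:,0,:]
    W=np.array([ray(c,q,z)[:2] for q in p],np.float32)
    print(name,c,cv2.minAreaRect(k)[:2],'world',cv2.minAreaRect(W))
hsv=cv2.cvtColor(a,cv2.COLOR_BGR2HSV).astype(int)
def win(shape,x0,y0,x1,y1):
    m=np.zeros(shape[:2],bool);m[y0:y1,x0:x1]=1;return m
g=a.max(2)
rect(a,(g>60)&win(a.shape,265,155,345,210),'jig',32,'top')
rect(a,(g>60)&win(a.shape,170,180,240,225),'cover',20,'top')
red=lambda im:(im[:,:,2].astype(int)-im[:,:,1]>70)&(im[:,:,2].astype(int)-im[:,:,0]>70)
rect(a,red(a)&win(a.shape,192,190,222,215),'grip',54,'top')
rect(a,(g>60)&win(a.shape,400,213,425,236),'cup',24,'top')
rect(b,(b.max(2)>60)&win(b.shape,278,288,308,325),'cup',12,'side')
rect(b,red(b)&win(b.shape,300,140,325,165),'grip',54,'side')
E
```

```text
jig top ((304.9835205078125, 181.17413330078125), (31.281341552734375, 56.73173141479492)) world ((564.6090087890625, 32.695159912109375), (88.58660125732422, 156.30740356445312), 6.242888450622559)
cover top ((206.11981201171875, 203.86798095703125), (46.18333053588867, 23.43779182434082)) world ((502.5301208496094, 304.50579833984375), (126.54071044921875, 64.96841430664062), 81.41903686523438)
grip top ((203.90541076660156, 202.06756591796875), (18.577085494995117, 5.753964424133301)) world ((501.552734375, 301.5533142089844), (50.06966781616211, 15.422074317932129), 80.51680755615234)
cup top ((411.25006103515625, 224.25003051757812), (13.435027122497559, 14.142135620117188)) world ((445.8502197265625, -258.2095947265625), (36.04352951049805, 39.7799072265625), 43.59334945678711)
cup side ((292.5, 306.0), (22.0, 19.0)) world ((445.00006103515625, -259.9722595214844), (49.78007888793945, 33.72368621826172), 87.38969421386719)
grip side ((312.0, 153.5), (9.984603881835938, 14.699554443359375)) world ((506.1241760253906, 274.2309875488281), (101.67536163330078, 29.878103256225586), 88.41242980957031)
```

View pics/c1.png

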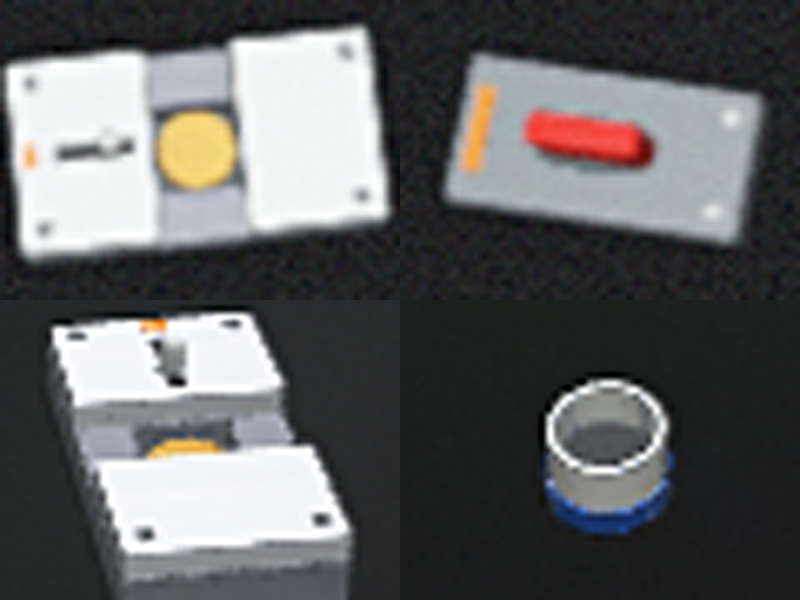

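```bash
cat > fit.py <<'E'
from h import *
from scipy.optimize import minimize
S=6
def box(x0,x1,y0,y1,z0,z1): return np.array([[x,y,z] for x in(x0,x1) for y in(y0,y1) for z in(z0,z1)],float)
def cyl(r,z0,z1):
    a=np.linspace(0,2*np.pi,40,endpoint=False);return np.array([[r*np.cos(t),r*np.sin(t),z] for t in a for z in(z0,z1)])
JIG=[box(-40,40,-75,75,0,20),box(-40,40,-75,-19,20,32),box(-40,40,19,75,20,32)]
COVER=[box(-30,30,-60,60,0,20),box(-7,7,-23,23,20,54)]
CUP=[cyl(17,0,5),cyl(16,5,24)]; DISC=[cyl(16,0,11)]
def fit(cams,ims,parts,p0,pad=12,z=0,yawfree=True,thr=60):
    D=[]
    for c,im in zip(cams,ims):
        m=camera_model(c);K,R,t=[np.array(m[k],float) for k in 'KRt']
        q=np.array([proj(c,X+[p0[0],p0[1],z]) for P in parts for X in P])
        x0,y0=(q.min(0)-pad).astype(int);x1,y1=(q.max(0)+pad).astype(int)
        g=im[y0:y1,x0:x1].max(2).astype(np.float32)
        D.append((K,R,t,x0,y0,np.clip((g-40)/(2*(thr-40)),0,1)))
    def cost(p):
        e=0
        for K,R,t,x0,y0,g in D:
            M=np.zeros((g.shape[0]*S,g.shape[1]*S),np.uint8)
            Rz=Ro.from_euler('z',p[2] if yawfree else 0,degrees=True).as_matrix()
            for P in parts:
                q=(P@Rz.T+[p[0],p[1],z])@R.T+t;q=q@K.T;q=q[:,:2]/q[:,2:]
                q=((q-[x0,y0]+.5)*S-.5)
                h=cv2.convexHull((q*16).round().astype(np.int32))
                cv2.fillConvexPoly(M,h,255,shift=4)
            M=cv2.blur(M,(S,S));M=cv2.resize(M,(g.shape[1],g.shape[0]),interpolation=cv2.INTER_AREA)/255.
            e+=((M-g)**2).sum()
        return e
    n=3 if yawfree else 2
    r=minimize(cost,p0[:n],method='Nelder-Mead',options=dict(initial_simplex=np.array([p0[:n]]+[np.array(p0[:n])+np.eye(n)[i]*5 for i in range(n)]),xatol=.05,fatol=.01))
    return np.round(r.x,2),round(r.fun,1)
E
python3 - <<'E'
from fit import *
a=get_image('top');b=get_image('side')
for n,P,p0,yf in [('jig',JIG,[567,30,6.2],1),('cover',COVER,[505,304,-8.6],1),('cup',CUP,[446,-259,0],0),('disc',DISC,[578,-321,0],0)]:
    for c,i in (('top',[a]),('side',[b])): print(n,c,fit([c],i,P,p0,yawfree=yf))
print('pin',ray('top',[292.05-.5,181.75-.5],46),ray('side',[339.8-.5,190.5-.5],46),ray('side',[339.8-.5,196.8-.5],32))
E
```

```text
jig top (array([567.89,  33.55,   6.35]), np.float64(59.9))
jig side (array([565.4 ,  35.33,   6.29]), np.float64(21.3))
cover top (array([504.18, 307.21,  -8.29]), np.float64(22.8))
cover side (array([500.85, 308.17,  -8.61]), np.float64(365.7))
cup top (array([ 446.79, -261.31]), np.float64(15.0))
cup side (array([ 444.93, -259.76]), np.float64(9.2))
disc top (array([ 576.34, -317.79]), np.float64(15.6))
disc side (array([ 574.48, -317.22]), np.float64(4.7))
pin [560.70446935  69.12229732  46.        ] [561.09722286  76.1513529   46.        ] [560.90829026  68.60430266  32.        ]
```

Emit:
jog_arm(moves=[[[0, 0, 0], [0, 0, 0], 0.2], [[0, 0, 0], [0, 0, 0], 0.2], [[0, 0, 0], [0, 0, 0], 0.2], [[0, 0, 0], [0, 0, 0], 0.2], [[0, 0, 0], [0, 0, 0], 0.2]])

```text
clock: 1.5
eef_pos: [155.7, -605.3, 213.6]
tcp_rot: [-180.0, 0.0, 14.4]
wrist_force: [0.8, -0.3, 1.0]
gripper_width: 34.4
finger_force: 0.0
```

```bash
python3 -c "
from h import *
st();print(tip_extent() if callable(tip_extent) else tip_extent)"
```

```text
{'clock': 1.5, 'eef_pos': [155.68, -605.28, 213.56], 'tcp_rot': [-180.0, 0.0, 14.42], 'wrist_force': [0.77, -0.26, 0.97], 'gripper_width': 34.37, 'finger_force': 0.0}
8.0
```

The crop confirms the white jig with its pin offset towards the pocket (pin about 36 mm from the jig's centre, crop pixel (107,145)), the grey cover with its stripe at +y, and the blue-ringed cup. The two cameras agree within about 2 mm. Next I move above the cup.

Emit:
jog_arm(moves=[[[0.367, -0.2617, 0.09], [0, 0, -81.9], -0.4], [[0.367, -0.2617, 0.09], [0, 0, -81.9], -0.4], [[0.367, -0.2617, 0.09], [0, 0, -81.9], -0.4], [[0.367, -0.2617, 0.09], [0, 0, -81.9], -0.4], [[0.367, -0.2617, 0.09], [0, 0, -81.9], -0.4], [[0.367, -0.2617, 0.09], [0, 0, -81.9], -0.4], [[0.367, -0.2617, 0.09], [0, 0, -81.9], -0.4], [[0.367, -0.2617, 0.09], [0, 0, -81.9], -0.4], [[0.367, -0.2617, 0.09], [0, 0, -81.9], -0.4], [[0.367, -0.2617, 0.09], [0, 0, -81.9], -0.4], [[0.367, -0.2617, 0.09], [0, 0, -81.9], -0.4], [[0.367, -0.2617, 0.09], [0, 0, -81.9], -0.4], [[0.367, -0.2617, 0.09], [0, 0, -81.9], -0.4], [[0.367, -0.2617, 0.09], [0, 0, -81.9], -0.4]])

```text
clock: 2.9
eef_pos: [445.4, -261.4, 123.8]
tcp_rot: [-180.0, 0.0, 96.2]
wrist_force: [-0.2, 0.7, 0.6]
gripper_width: 59.8
finger_force: 0.0
```

Emit:
jog_arm(moves=[[[0, 0, 0.04], [0, 0, 0], -0.4], [[0, 0, 0.08], [0, 0, 0], -0.4], [[0, 0, 0.1], [0, 0, 0], -0.4], [[0, 0, 0.1076], [0, 0, 0], -0.4], [[0, 0, 0.1076], [0, 0, 0], -0.4], [[0, 0, 0.1076], [0, 0, 0], -0.4]])

```text
clock: 3.5
eef_pos: [446.5, -260.9, 17.1]
tcp_rot: [179.9, 0.0, 96.3]
wrist_force: [0.1, -0.0, 0.1]
gripper_width: 59.6
finger_force: 0.0
```

```bash
python3 - <<'E'
from h import *
st();snap('side','g1',(232,245,352,335),6.6)
E
```

```text
{'clock': 3.5, 'eef_pos': [446.45, -260.91, 17.05], 'tcp_rot': [179.94, 0.05, 96.29], 'wrist_force': [0.1, -0.05, 0.15], 'gripper_width': 59.61, 'finger_force': 0.0}
```

View pics/g1.png

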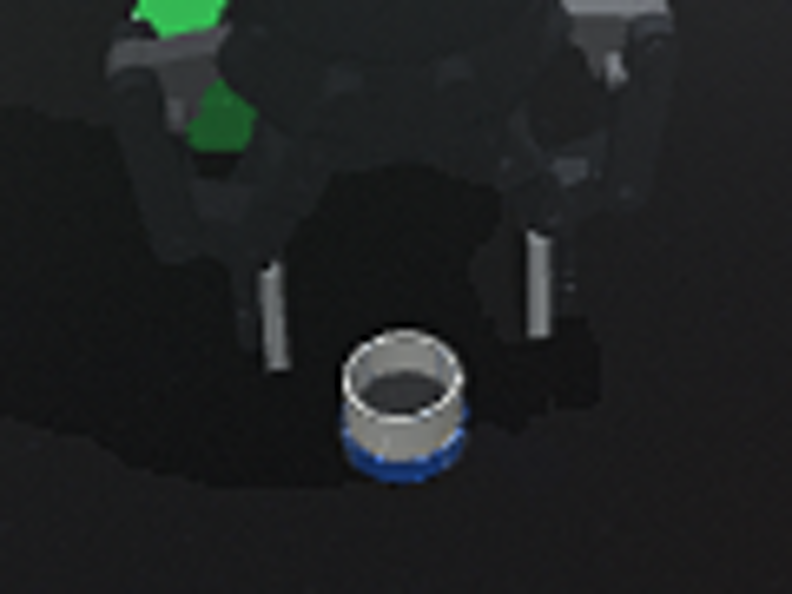

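```bash
python3 - <<'E'
from h import *
# near pad edges: tool y axis=(sin96.3,-cos96.3); tool x=(cos,sin)
t=np.radians(96.3);tx=np.array([np.cos(t),np.sin(t),0]);ty=np.array([np.sin(t),-np.cos(t),0])
c=np.array([446.5,-260.9,0])
for s in(1,-1):
  for z in (9,13,17): print(s,z,(proj('side',c-11*tx+s*29.8*ty+[0,0,z])-[232,245]+.5)*6.6)
E
```

```text
1 9 [525.0816467  432.04174209]
1 13 [525.08415551 421.85391039]
1 17 [525.08668093 411.59861599]
-1 9 [301.90454171 459.99157208]
-1 13 [301.1603526  449.75555232]
-1 17 [300.41116677 439.4508048 ]
```

```bash
python3 - <<'E'
from h import *
a=cv2.imread('pics/g1.png').astype(float)/255
cv2.imwrite('pics/g2.png',(np.clip(a*3,0,1)**.6*255).astype(np.uint8))
E
```

```text
(no output)
```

View pics/g2.png

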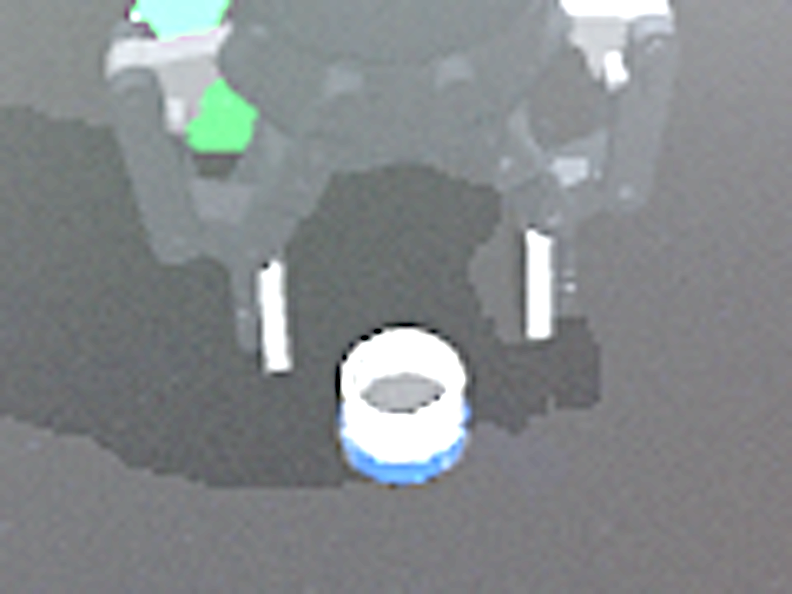

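Emit:
jog_arm(moves=[[[0, 0, 0], [0, 0, 0], 0.0], [[0, 0, 0], [0, 0, 0], 0.14], [[0, 0, 0], [0, 0, 0], 0.14], [[0, 0, 0], [0, 0, 0], 0.14]])

```text
clock: 3.95
eef_pos: [446.0, -260.4, 16.2]
tcp_rot: [180.0, 0.0, 96.3]
wrist_force: [-0.6, -0.1, -0.9]
gripper_width: 36.5
finger_force: 0.0
```

```bash
python3 - <<'E'
from h import *
st();snap('side','g3',(232,245,352,335),6.6)
a=cv2.imread('pics/g3.png').astype(float)/255
cv2.imwrite('pics/g3.png',(np.clip(a*2,0,1)**.6*255).astype(np.uint8))
E
```

```text
{'clock': 3.95, 'eef_pos': [446.01, -260.42, 16.18], 'tcp_rot': [179.99, 0.01, 96.33], 'wrist_force': [-0.58, -0.13, -0.9], 'gripper_width': 36.51, 'finger_force': 0.0}
```

View pics/g3.png

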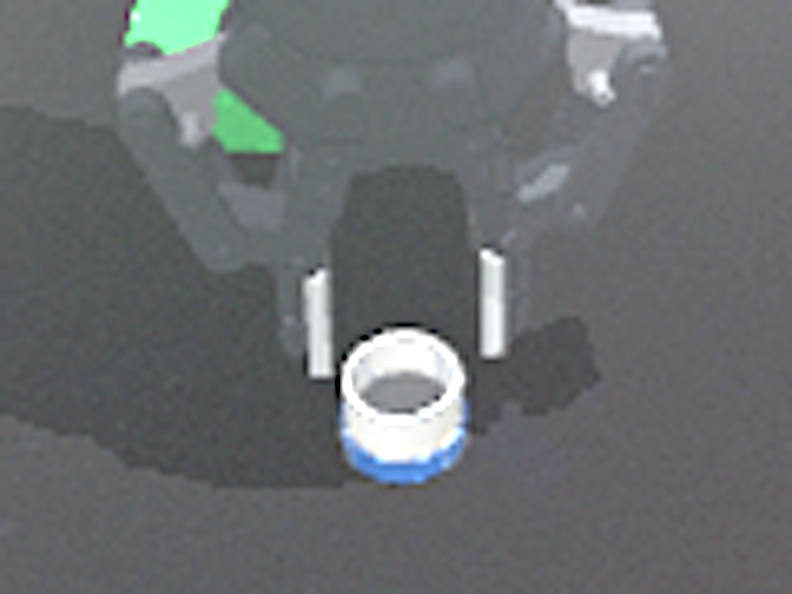

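Emit:
jog_arm(moves=[[[0, 0, 0], [0, 0, 0], 0.4], [[0, 0, 0], [0, 0, 0], 0.4], [[0, 0, 0], [0, 0, 0], 0.4], [[0, 0, 0], [0, 0, 0], 0.4]])

```text
clock: 4.4
eef_pos: [445.9, -260.4, 15.9]
tcp_rot: [-180.0, -0.0, 96.3]
wrist_force: [0.3, 0.3, -0.4]
gripper_width: 25.6
finger_force: 0.0
```

```bash
python3 - <<'E'
from h import *
t=np.radians(96.3);tx=np.array([np.cos(t),np.sin(t),0]);ty=np.array([np.sin(t),-np.cos(t),0])
c=np.array([446.,-260.4,0])
f=lambda X:(proj('side',X)-[232,245]+.5)*6.6
for e in (11,-11):
 for z in (8,20,30,40,50,60): print(e,z,f(c-e*tx+18.3*ty+[0,0,z]).round(),f(c-e*tx-18.3*ty+[0,0,z]).round())
for n in ('top','side'):
  get_image(n)
  print(n,spot_in('cup_blue_mid',n)[:2])
print(tip_extent())
E
```

```text
11 8 [481. 438.] [344. 456.]
11 20 [480. 408.] [342. 425.]
11 30 [480. 382.] [340. 399.]
11 40 [479. 355.] [339. 372.]
11 50 [479. 328.] [337. 345.]
11 60 [479. 301.] [336. 317.]
-11 8 [470. 376.] [337. 392.]
-11 20 [470. 345.] [335. 361.]
-11 30 [469. 319.] [334. 335.]
-11 40 [469. 293.] [332. 309.]
-11 50 [468. 266.] [330. 282.]
-11 60 [468. 239.] [329. 255.]
top [{'extent': [409.1, 223.9, 7.5, 13.4], 'p': 0.51}]
side [{'extent': [293.3, 305.8, 20.6, 24.7], 'p': 0.9}, {'extent': [370.1, 333.8, 19.9, 20.7], 'p': 0.5}]Traceback (most recent call last):
  File "<stdin>", line 10, in <module>
TypeError: 'float' object is not callable
```

Emit:
jog_arm(moves=[[[0, 0, 0], [0, 0, 0], -0.25], [[0, 0, 0], [0, 0, 0], -0.25], [[0, 0, 0], [0, 0, 0], -0.25], [[0, 0, 0.004], [0, 0, 0], -0.25], [[0, 0, 0.008], [0, 0, 0], -0.25], [[0, 0, 0.009], [0, 0, 0], -0.25], [[0, 0, 0.009], [0, 0, 0], -0.25]])

```text
clock: 5.3
eef_pos: [445.7, -260.2, 6.6]
tcp_rot: [-180.0, -0.0, 96.3]
wrist_force: [-0.1, 0.0, 0.9]
gripper_width: 53.5
finger_force: 0.0
```

```bash
python3 - <<'E'
from h import *
st();snap('side','g4',(232,245,352,335),6.6)
a=cv2.imread('pics/g4.png').astype(float)/255
cv2.imwrite('pics/g4.png',(np.clip(a*2,0,1)**.6*255).astype(np.uint8))
E
```

```text
{'clock': 5.3, 'eef_pos': [445.73, -260.22, 6.62], 'tcp_rot': [-179.97, -0.03, 96.33], 'wrist_force': [-0.12, 0.01, 0.87], 'gripper_width': 53.53, 'finger_force': 0.0}
```

View pics/g4.png

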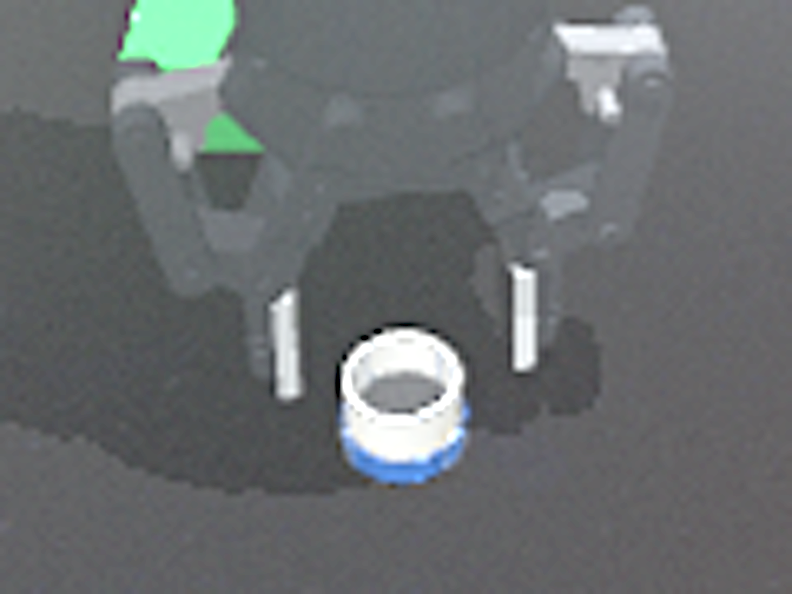

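The tips show about 31 mm above the table at TCP z 6.6 (crop bottoms (288,397) and (523,368)), with no contact. The real TCP offset therefore differs from `tip_extent`. I'll descend in guarded steps.

Emit:
jog_arm(moves=[[[0, 0, 0.005], [0, 0, 0], -0.1], [[0, 0, 0.01], [0, 0, 0], -0.1], [[0, 0, 0.012], [0, 0, 0], -0.1], [[0, 0, 0.012], [0, 0, 0], -0.1]])

```text
clock: 5.75
eef_pos: [445.7, -260.2, -5.5]
tcp_rot: [-180.0, -0.0, 96.3]
wrist_force: [-0.9, -0.2, -0.3]
gripper_width: 46.6
finger_force: 0.0
```

Emit:
jog_arm(moves=[[[0, 0, 0.003], [0, 0, 0], -0.1], [[0, 0, 0.005], [0, 0, 0], -0.1], [[0, 0, 0.005], [0, 0, 0], -0.1]])

```text
clock: 6.05
eef_pos: [445.8, -260.3, -10.3]
tcp_rot: [-180.0, -0.0, 96.3]
wrist_force: [-0.5, -0.3, -0.4]
gripper_width: 46.8
finger_force: 0.0
```

```bash
python3 - <<'E'
from h import *
st();im=get_image('side')[245:335,232:352,::-1]
big=cv2.resize(im,None,fx=6.6,fy=6.6,interpolation=cv2.INTER_CUBIC)
cv2.imwrite('pics/g5.png',(np.clip(big/255*2,0,1)**.6*255).astype(np.uint8))
g=big.min(2)
for x0,x1 in ((240,335),(475,560)):
    m=(g[:,x0:x1]>75).astype(np.uint8);n,l,s,cc=cv2.connectedComponentsWithStats(m)
    for r in s[1:]:
        if r[4]>600: print(x0+r[0],r[1],r[2],r[1]+r[3])
E
```

```text
{'clock': 6.05, 'eef_pos': [445.8, -260.32, -10.29], 'tcp_rot': [-179.98, -0.01, 96.33], 'wrist_force': [-0.46, -0.28, -0.45], 'gripper_width': 46.78, 'finger_force': 0.0}
291 342 24 443
501 316 21 417
```

Emit:
jog_arm(moves=[[[0, 0, 0.003], [0, 0, 0], 0.0], [[0, 0, 0.003], [0, 0, 0], 0.1], [[0, 0, 0.003], [0, 0, 0], 0.5], [[0, 0, 0.003], [0, 0, 0], 0.5], [[0, 0, 0.003], [0, 0, 0], 0.5], [[0, 0, 0.003], [0, 0, 0], 0.5], [[0, 0, 0.003], [0, 0, 0], 0.5]])

```text
clock: 6.8
eef_pos: [446.0, -260.4, -12.9]
tcp_rot: [180.0, 0.0, 96.3]
wrist_force: [-0.2, 1.8, 5.6]
gripper_width: 28.4
finger_force: 59.0
```

```bash
python3 - <<'E'
from h import *
st();im=get_image('side')[245:335,232:352,::-1]
big=cv2.resize(im,None,fx=6.6,fy=6.6,interpolation=cv2.INTER_CUBIC)
cv2.imwrite('pics/g6.png',(np.clip(big/255*2,0,1)**.6*255).astype(np.uint8))
E
```

```text
{'clock': 6.8, 'eef_pos': [445.97, -260.39, -12.92], 'tcp_rot': [180.0, 0.0, 96.33], 'wrist_force': [-0.19, 1.82, 5.55], 'gripper_width': 28.39, 'finger_force': 59.04}
```

View pics/g6.png

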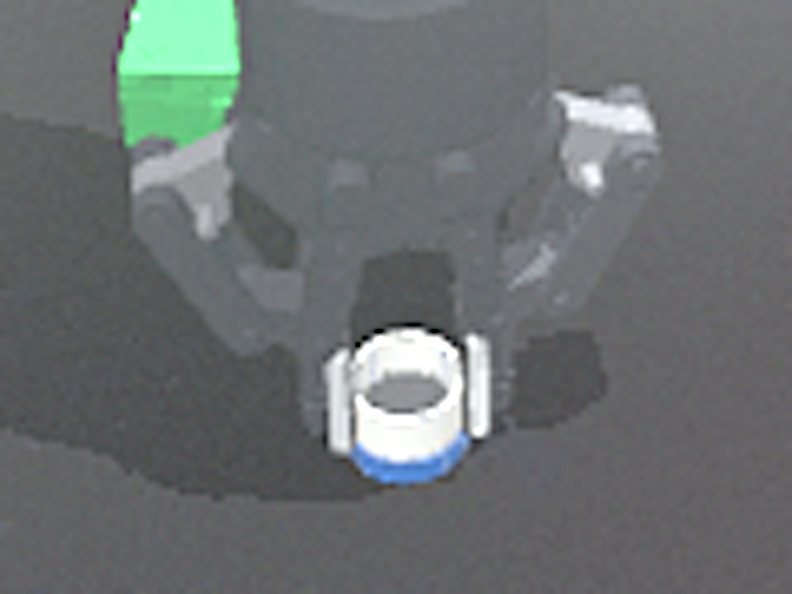

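The cup is held: the pads flank it with their bottoms at crop (340,452) and (480,437), and the blue ring is free below. I'll lift it and carry it over the pocket.

Emit:
jog_arm(moves=[[[0, 0, -0.03], [0, 0, 0], 0.5], [[0, 0, -0.07], [0, 0, 0], 0.5], [[0.03, 0.015, -0.09], [0, 0, 0], 0.5], [[0.07, 0.036, -0.09], [0, 0, 0], 0.5], [[0.11, 0.058, -0.09], [0, 0, 0], 0.5], [[0.15, 0.08, -0.09], [0, 0, 0], 0.5], [[0.19, 0.102, -0.09], [0, 0, 0], 0.5], [[0.225, 0.122, -0.085], [0, 0, 0], 0.5], [[0.255, 0.138, -0.075], [0, 0, 0], 0.5], [[0.2738, 0.149, -0.06], [0, 0, 0], 0.5], [[0.2798, 0.1523, -0.05], [0, 0, 0], 0.5], [[0.2798, 0.1523, -0.05], [0, 0, 0], 0.5], [[0.2798, 0.1523, -0.05], [0, 0, 0], 0.5], [[0.2798, 0.1523, -0.05], [0, 0, 0], 0.5]])

```text
clock: 8.25
eef_pos: [566.5, 33.1, 37.5]
tcp_rot: [180.0, 0.0, 96.2]
wrist_force: [0.1, 0.1, -1.1]
gripper_width: 28.3
finger_force: 59.5
```

```bash
python3 - <<'E'
from h import *
s=st()
get_image('top');
a=get_image('side')[:,:,::-1]
cv2.imwrite('pics/full7.png',a)
c=a[150:240,284:404]
cv2.imwrite('pics/h1.png',cv2.resize(c,None,fx=6.6,fy=6.6,interpolation=cv2.INTER_CUBIC))
for d in place_of('cup_blue_mid','side')[:2]: print(d, ray('side',d['point'],s['eef_pos'][2]+12.9+12))
E
```

```text
{'clock': 8.25, 'eef_pos': [566.51, 33.06, 37.52], 'tcp_rot': [179.98, 0.03, 96.23], 'wrist_force': [0.09, 0.07, -1.11], 'gripper_width': 28.25, 'finger_force': 59.46}
{'point': [342.8, 190.0], 'p': 0.54} [566.20144546  48.94553826  62.41811574]
```

View pics/h1.png

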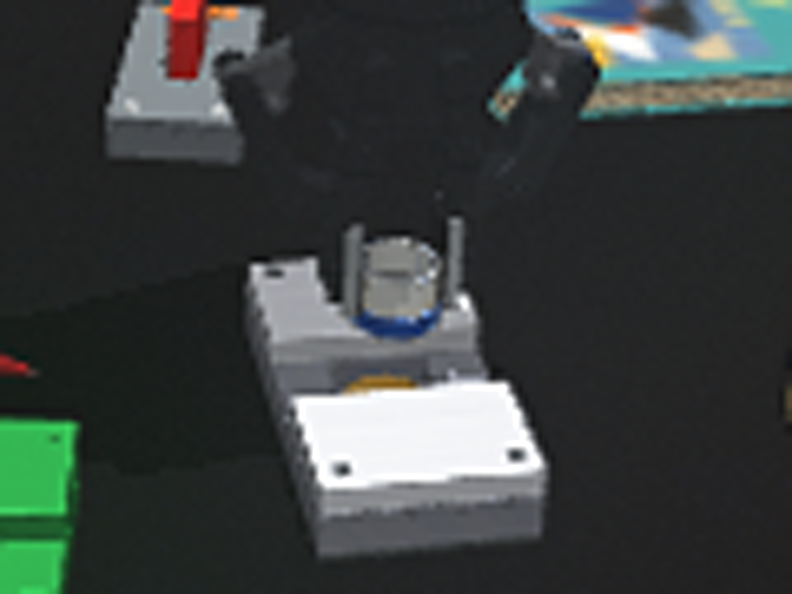

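```bash
cat > bl.py <<'E'
from fit import *
def blue(a):
    a=a.astype(int);return (a[:,:,0]-a[:,:,2]>35)
def loc(a,x0,y0,x1,y1,z0,g0):
    "a BGR; fit lower boundary + columns of blue ring, base height z0"
    big=cv2.resize(a[y0:y1,x0:x1],None,fx=8,fy=8,interpolation=cv2.INTER_CUBIC)
    ys,xs=np.where(blue(big));
    ob=np.array([(xs.min()+xs.max())/2,ys.max()]);w=xs.max()-xs.min()
    def pr(p):
        q=np.array([(proj('side',X+[p[0],p[1],z0])-[x0,y0]+.5)*8-.5 for X in cyl(17,0,6)])
        return np.array([(q[:,0].min()+q[:,0].max())/2,q[:,1].max()]),np.ptp(q[:,0])
    from scipy.optimize import fsolve
    r=fsolve(lambda p:pr(p)[0]-ob,g0);return r.round(2),w,pr(r)[1].round(1)
E
python3 - <<'E'
from bl import *
a=cv2.imread('pics/full7.png')
print(loc(a,330,180,360,210,50.4,[566,33]), loc(a,330,180,360,210,48.4,[566,33]))
# before grasp (saved raw view s0) and gripped
b=cv2.imread('pics/s0.png');print(loc(b,275,290,310,325,0,[445,-260]))
E
```

```text
(array([567.09,  35.54]), np.int64(107), np.float64(113.5)) (array([567.53,  38.6 ]), np.int64(107), np.float64(113.1))
(array([ 445.45, -259.48]), np.int64(154), np.float64(152.8))
```

Emit:
jog_arm(moves=[[[0, -0.0007, 0.01], [0, 0, 0], 0.5], [[0, -0.0007, 0.02], [0, 0, 0], 0.5], [[0, -0.0007, 0.026], [0, 0, 0], 0.5], [[0, -0.0007, 0.029], [0, 0, 0], 0.5], [[0, -0.0007, 0.031], [0, 0, 0], 0.5], [[0, -0.0007, 0.032], [0, 0, 0], 0.5], [[0, -0.0007, 0.032], [0, 0, 0], 0.5]])

```text
clock: 9.1
eef_pos: [565.8, 34.5, 5.0]
tcp_rot: [180.0, -0.0, 96.3]
wrist_force: [-0.7, -0.1, -0.2]
gripper_width: 28.5
finger_force: 59.5
```

```bash
python3 - <<'E'
from h import *
s=st()
a=get_image('side')[:,:,::-1]
cv2.imwrite('pics/full8.png',a)
c=a[165:240,300:400]
cv2.imwrite('pics/h2.png',cv2.resize(c,None,fx=8,fy=8,interpolation=cv2.INTER_CUBIC))
E
```

```text
{'clock': 9.1, 'eef_pos': [565.85, 34.47, 5.02], 'tcp_rot': [179.99, -0.0, 96.33], 'wrist_force': [-0.69, -0.12, -0.16], 'gripper_width': 28.48, 'finger_force': 59.46}
```

Emit:
jog_arm(moves=[[[0, 0, 0.002], [0, 0, 0], 0.5], [[0, 0, 0.003], [0, 0, 0], 0.5], [[0, 0, 0.0035], [0, 0, 0], 0.5], [[0, 0, 0.0035], [0, 0, 0], 0.5]])

```text
clock: 9.55
eef_pos: [565.9, 34.4, 2.1]
tcp_rot: [180.0, 0.0, 96.3]
wrist_force: [-4.4, -1.4, 13.1]
gripper_width: 28.5
finger_force: 67.0
```

View pics/h2.png

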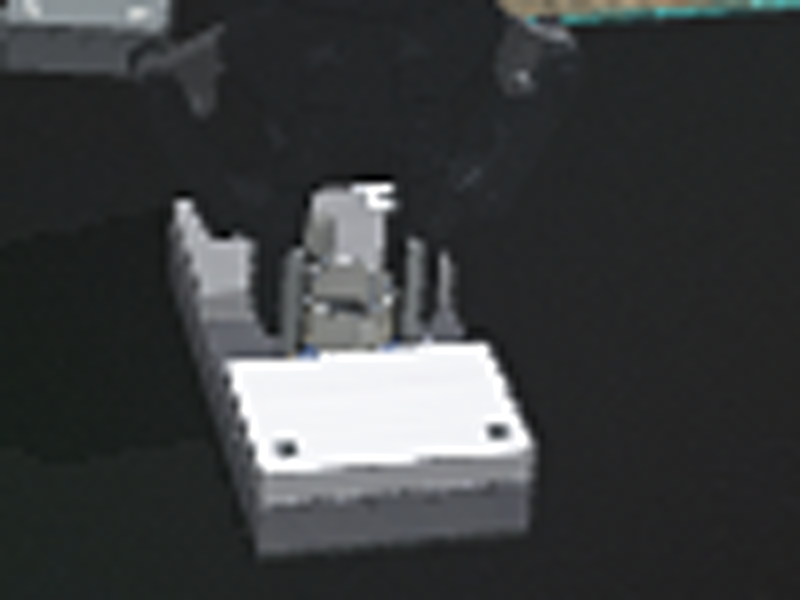

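The picture (the tenth) shows the cup between the rails with its blue ring at channel-floor level near (310,352) and (390,350). The wrist force of 13 N up and −4.4 N in x suggests the cup is rubbing the +x wall, so I'll shift it towards −x.

Emit:
jog_arm(moves=[[[0, -0.0008, 0], [0, 0, 0], 0.5], [[0, -0.0012, 0], [0, 0, 0], 0.5], [[0, -0.0012, 0], [0, 0, 0], 0.5]])

```text
clock: 9.85
eef_pos: [565.6, 34.4, 2.1]
tcp_rot: [179.9, -0.0, 96.3]
wrist_force: [4.0, 0.1, 6.1]
gripper_width: 28.3
finger_force: 64.1
```

Emit:
jog_arm(moves=[[[0, 0, -0.002], [0, 0, 0], 0.5], [[0, 0, -0.002], [0, 0, 0], 0.5], [[0, 0, -0.002], [0, 0, 0], 0.5]])

```text
clock: 10.15
eef_pos: [564.3, 34.3, 3.3]
tcp_rot: [-180.0, -0.0, 96.3]
wrist_force: [0.9, 0.0, -0.6]
gripper_width: 28.4
finger_force: 59.5
```

Emit:
jog_arm(moves=[[[0, 0, 0.001], [0, 0, 0], 0.5], [[0, 0, 0.002], [0, 0, 0], 0.5], [[0, 0, 0.003], [0, 0, 0], 0.5], [[0, 0, 0.003], [0, 0, 0], 0.5]])

```text
clock: 10.55
eef_pos: [564.6, 34.3, 1.9]
tcp_rot: [180.0, 0.1, 96.3]
wrist_force: [-12.6, -1.6, 35.9]
gripper_width: 28.6
finger_force: 78.8
```

Emit:
jog_arm(moves=[[[0, 0, -0.0028], [0, 0, 0], 0.5], [[0, 0, -0.0028], [0, 0, 0], 0.5], [[0, -0.001, -0.0028], [0, 0, 0], 0.5], [[0, -0.002, -0.0028], [0, 0, 0], 0.5], [[0, -0.002, -0.0028], [0, 0, 0], 0.5]])

```text
clock: 11.05
eef_pos: [562.3, 34.1, 3.0]
tcp_rot: [-180.0, -0.0, 96.3]
wrist_force: [-0.7, -0.1, -0.9]
gripper_width: 28.4
finger_force: 59.5
```

Emit:
jog_arm(moves=[[[0, 0.002, 0], [0, 0, 0], 0.5], [[0, 0.004, 0], [0, 0, 0], 0.5], [[0, 0.005, 0], [0, 0, 0], 0.5], [[0, 0.005, 0], [0, 0, 0], 0.5]])

```text
clock: 11.45
eef_pos: [567.7, 34.7, 3.2]
tcp_rot: [180.0, -0.0, 96.3]
wrist_force: [-0.0, -0.1, -1.5]
gripper_width: 28.6
finger_force: 59.5
```

The cup slides freely in x over 5 mm, so it is on the channel floor and not in the pocket. I'll lift it and measure its true offset from the tool axis by comparing two yaws.

Emit:
jog_arm(moves=[[[0, 0, -0.03], [0, 0, 0], 0.5], [[0, -0.0015, -0.05], [0, 0, 0], 0.5], [[0, -0.0015, -0.05], [0, 0, 0], 0.5], [[0, -0.0015, -0.05], [0, 0, 0], 0.5], [[0, -0.0015, -0.05], [0, 0, 0], 0.5]])

```text
clock: 11.95
eef_pos: [565.6, 34.3, 52.5]
tcp_rot: [-179.9, -0.0, 96.3]
wrist_force: [-0.8, 0.4, -0.6]
gripper_width: 28.4
finger_force: 59.5
```

```bash
cat > ring.py <<'E'
from bl import *
def ring(name):
    s=st();a=get_image('side')[:,:,::-1];cv2.imwrite(f'pics/{name}.png',a)
    x0,y0,x1,y1=315,150,370,215
    big=cv2.resize(a[y0:y1,x0:x1],None,fx=8,fy=8,interpolation=cv2.INTER_CUBIC)
    m=blue(big).astype(np.uint8);n,l,sx,c=cv2.connectedComponentsWithStats(m)
    for r in sx[1:]:
        if r[4]>200: print('blue',np.round([x0+(r[0]+.5)/8-.5,y0+(r[1]+.5)/8-.5,r[2]/8,r[3]/8],2),'bottom',y0+(r[1]+r[3])/8-.5,'cx',x0+(r[0]+r[2]/2)/8-.5,r[4])
    z=s['eef_pos'][2]
    for o in(13,18): print(o,loc(a,x0,y0,x1,y1,z+o,[566,33]))
E
python3 -c "
from ring import *
ring('r1')"
```

```text
{'clock': 11.95, 'eef_pos': [565.59, 34.33, 52.53], 'tcp_rot': [-179.94, -0.0, 96.32], 'wrist_force': [-0.82, 0.42, -0.63], 'gripper_width': 28.44, 'finger_force': 59.49}
blue [357.31 153.44   6.     9.12] bottom 162.5 cx 360.25 1762
blue [337.44 190.69  12.75   4.88] bottom 195.5 cx 343.75 2461
13 (array([589.98,  35.25]), np.int64(256), np.float64(114.9))
18 (array([588.6 ,  27.34]), np.int64(256), np.float64(116.2))
```

Emit:
jog_arm(moves=[[[0, 0, 0], [0, 0, 60], 0.5], [[0, 0, 0], [0, 0, 60], 0.5], [[0, 0, 0], [0, 0, 60], 0.5], [[0, 0, 0], [0, 0, 60], 0.5], [[0, 0, 0], [0, 0, 60], 0.5], [[0, 0, 0], [0, 0, 60], 0.5], [[0, 0, 0], [0, 0, 60], 0.5], [[0, 0, 0], [0, 0, 60], 0.5], [[0, 0, 0], [0, 0, 60], 0.5]])

```text
clock: 12.9
eef_pos: [565.8, 34.6, 52.8]
tcp_rot: [-180.0, 0.0, 36.6]
wrist_force: [0.5, -0.6, -0.3]
gripper_width: 28.3
finger_force: 59.5
```

```bash
python3 -c "
from ring import *
ring('r2')"
```

```text
{'clock': 12.9, 'eef_pos': [565.8, 34.65, 52.82], 'tcp_rot': [-179.98, 0.04, 36.61], 'wrist_force': [0.47, -0.65, -0.32], 'gripper_width': 28.26, 'finger_force': 59.47}
blue [360.56 149.56   9.    10.38] bottom 159.875 cx 365.0 3921
blue [335.81 189.94  11.62   5.12] bottom 195.0 cx 341.5625 1743
13 (array([564.66,  37.92]), np.int64(426), np.float64(114.3))
18 (array([563.56,  29.98]), np.int64(426), np.float64(115.5))
```

```bash
python3 - <<'E'
from h import *
for n,cx,y0,y1 in (('s0',292,290,322),('r1',343,168,200)):
    a=cv2.imread(f'pics/{n}.png').astype(int)
    print(n)
    for y in range(y0,y1): print(y,' '.join('%3d'%a[y,x].max() + ('b' if a[y,x,0]-a[y,x,2]>25 else ' ') for x in range(cx-12,cx+14)))
E
```

```text
s0
290  32   32   31   32   31   31   32   33   31   32   31   31   33   31   30   33   30   33   30   31   31   32   31   30   30   30 
291  30   32   30   33   30   30   32   32   32   31   32   31   31   32   31   31   30   32   31   30   31   30   32   32   31   31 
292  30   32   31   31   30   30   32   30   29   32   31   31   31   31   29   32   30   31   30   31   30   29   30   30   31   31 
293  30   30   31   31   31   31   30   31   31   30   28   29   27   28   27   30   30   30   32   31   31   31   32   30   30   30 
294  32   31   30   29   31   32   31   30   28   24   22   19   16   18   16   21   23   28   29   30   31   30   29   32   32   30 
295  30   31   31   29   30   29   29   25   20   13  154  158  234  239  236  156   89   25   20   26   28   29   31   30   29   31 
296  32   32   31   31   29   26   20   13  149  255  225  170  121  113  118  163  251  244  106   27   25   28   29   29   32   29 
297  30   31   29   30   26   17  153  255  184  146  143  143  145  144  143  140  139  105  237  167   44   24   28   31   30   28 
298  31   30   30   28   
[... 6780 characters left out ...]
  255  255  255  141   42   37 
195 171  171  172  170  170  175  155  113  117  106   88b 118b 151b 154b 129b 135b 120b 169  168  169  165  164  255  255   93   33 
196 170  170  169  170  170  172  152  110  114  111  131  174  174  172  172  173  173  171  168  167  166  164  167  173   85   37 
197 171  171  171  171  171  172  175  122   68   61   92  171  171  168  168  168  168  167  166  165  167  166  165  170  176   58 
198 169  168  168  169  170  170  173  177   47   17   48  171  173  171  170  169  169  168  168  167  166  168  168  169  177   89 
199 172  171  171  171  172  171  173  175  176  178  176  175  173  173  174  183  181  183  181  176  171  155  150  144  134   80
```

```bash
python3 - <<'E'
from h import *
for n,p in dict(nb_l=(95,462),nb_r=(310,445),nf_l=(125,555),nf_r=(350,530),ff_l=(75,405),ff_r=(285,385),fb_l=(50,325),fb_r=(253,312)).items():
    print(n,ray('side',(314+p[0]/6.667-.5,186+(p[1]-300)/6.667-.5),32)[:2].round(1))
a=cv2.imread('pics/t0.png');h=cv2.cvtColor(a,cv2.COLOR_BGR2HSV)
m=(h[:,:,0]>14)&(h[:,:,0]<32)&(h[:,:,1]>100)&(h[:,:,2]>90)
for w in ((290,168,320,196),(330,225,360,255)):
    ys,xs=np.where(m[w[1]:w[3],w[0]:w[2]]);p=(xs.mean()+w[0],ys.mean()+w[1]);print(p,len(xs),ray('top',p,14).round(1),ray('top',p,20).round(1))
print(proj('side',(565.4,35.3,14)))
E
```

```text
nb_l [527.3   9.6]
nb_r [605.8  17.5]
nf_l [533.2 -46.3]
nf_r [611.8 -35. ]
ff_l [522.7  47.1]
ff_r [602.5  58. ]
fb_l [516.8 104.5]
fb_r [597.3 111.6]
(np.float64(305.01869158878503), np.float64(182.07476635514018)) 107 [565.8  33.   14. ] [564.5  32.9  20. ]
(np.float64(343.3421052631579), np.float64(239.3421052631579)) 114 [405.4 -72.5  14. ] [404.9 -72.   20. ]
[342.17429913 209.61016867]
```

Emit:
jog_arm(moves=[[[0, 0, 0], [0, 0, -60], 0.5], [[0, 0, 0], [0, 0, -60], 0.5], [[0, 0, 0], [0, 0, -60], 0.5], [[0, 0, 0], [0, 0, -60], 0.5], [[0, 0, 0], [0, 0, -60], 0.5], [[0, 0, 0], [0, 0, -60], 0.5], [[0, 0, 0], [0, 0, -60], 0.5], [[0, 0, 0.02], [0, 0, -60], 0.5], [[0, 0, 0.035], [0, 0, -60], 0.5], [[0, 0, 0.045], [0, 0, -60], 0.5], [[0, 0, 0.049], [0, 0, -60], 0.5], [[0, 0, 0.049], [0, 0, -60], 0.5]])

```text
clock: 14.15
eef_pos: [565.8, 34.6, 3.8]
tcp_rot: [-180.0, -0.0, 96.4]
wrist_force: [0.5, 1.2, -0.6]
gripper_width: 28.4
finger_force: 59.5
```

Emit:
jog_arm(moves=[[[0.001, 0, 0], [0, 0, 0], 0.5], [[0.002, 0, 0], [0, 0, 0], 0.5], [[0.003, 0, 0], [0, 0, 0], 0.5], [[0.003, 0, 0], [0, 0, 0], 0.5]])

```text
clock: 14.55
eef_pos: [566.1, 37.0, 4.7]
tcp_rot: [180.0, 0.0, 96.3]
wrist_force: [1.0, -3.7, 1.9]
gripper_width: 28.9
finger_force: 59.7
```

Emit:
jog_arm(moves=[[[-0.002, 0, 0], [0, 0, 0], 0.5], [[-0.004, 0, 0], [0, 0, 0], 0.5], [[-0.006, 0, 0], [0, 0, 0], 0.5], [[-0.006, 0, 0], [0, 0, 0], 0.5]])

```text
clock: 14.95
eef_pos: [566.3, 31.2, 4.2]
tcp_rot: [-180.0, -0.0, 96.3]
wrist_force: [0.3, 0.2, -1.1]
gripper_width: 28.0
finger_force: 59.5
```

Emit:
jog_arm(moves=[[[-0.001, 0, 0], [0, 0, 0], 0.5], [[-0.002, 0, 0], [0, 0, 0], 0.5], [[-0.002, 0, 0], [0, 0, 0], 0.5]])

```text
clock: 15.25
eef_pos: [566.6, 30.0, 4.3]
tcp_rot: [-180.0, -0.0, 96.3]
wrist_force: [-1.2, 3.2, 0.9]
gripper_width: 28.8
finger_force: 59.5
```

Emit:
jog_arm(moves=[[[0.002, 0, 0], [0, 0, 0], 0.5], [[0.0039, 0, 0], [0, 0, 0], 0.5], [[0.0039, 0, 0.001], [0, 0, 0], 0.5], [[0.0039, 0, 0.002], [0, 0, 0], 0.5], [[0.0039, 0, 0.002], [0, 0, 0], 0.5], [[0.0039, 0, 0.002], [0, 0, 0], 0.5]])

```text
clock: 15.85
eef_pos: [566.2, 33.3, 2.2]
tcp_rot: [-180.0, -0.0, 96.3]
wrist_force: [-0.8, 0.6, -0.2]
gripper_width: 28.5
finger_force: 59.6
```

Emit:
jog_arm(moves=[[[0, 0.001, 0], [0, 0, 0], 0.5], [[0, 0.002, 0], [0, 0, 0], 0.5], [[0, 0.003, 0], [0, 0, 0], 0.5], [[0, 0.003, 0], [0, 0, 0], 0.5]])

```text
clock: 16.25
eef_pos: [568.7, 33.6, 2.2]
tcp_rot: [-179.9, 0.0, 96.3]
wrist_force: [-5.4, -1.2, 4.6]
gripper_width: 28.1
finger_force: 62.1
```

Emit:
jog_arm(moves=[[[0, -0.002, -0.001], [0, 0, 0], 0.5], [[0, -0.004, -0.001], [0, 0, 0], 0.5], [[0, -0.004, 0], [0, 0, 0], 0.5], [[0, -0.004, 0.001], [0, 0, 0], 0.5], [[0, -0.004, 0.001], [0, 0, 0], 0.5]])

```text
clock: 16.75
eef_pos: [565.3, 33.2, 2.1]
tcp_rot: [180.0, 0.0, 96.3]
wrist_force: [-7.4, -0.6, 18.8]
gripper_width: 28.5
finger_force: 70.2
```

Emit:
jog_arm(moves=[[[0, -0.001, 0], [0, 0, 0], 0.5], [[0, -0.002, 0], [0, 0, 0], 0.5], [[0, -0.002, 0], [0, 0, 0], 0.5]])

```text
clock: 17.05
eef_pos: [564.8, 33.2, 2.1]
tcp_rot: [179.8, -0.0, 96.3]
wrist_force: [4.3, -0.1, 8.5]
gripper_width: 28.5
finger_force: 65.9
```

Emit:
jog_arm(moves=[[[0, 0, -0.002], [0, 0, 0], 0.5], [[0, -0.001, -0.002], [0, 0, 0], 0.5], [[0, -0.002, -0.002], [0, 0, 0], 0.5], [[0, -0.003, -0.002], [0, 0, 0], 0.5], [[0, -0.003, -0.002], [0, 0, 0], 0.5]])

```text
clock: 17.55
eef_pos: [561.5, 32.9, 3.5]
tcp_rot: [179.8, -0.0, 96.3]
wrist_force: [9.2, 1.3, -4.8]
gripper_width: 28.3
finger_force: 59.6
```

Emit:
jog_arm(moves=[[[0, -0.001, 0], [0, 0, 0], 0.5], [[0, -0.002, 0], [0, 0, 0], 0.5], [[0, -0.002, 0], [0, 0, 0], 0.5]])

```text
clock: 17.85
eef_pos: [561.2, 32.8, 3.9]
tcp_rot: [179.6, -0.0, 96.3]
wrist_force: [18.7, 1.2, -11.5]
gripper_width: 28.4
finger_force: 60.2
```

The −x wall is rigid at x≈561.5 and the +x wall is at ≈568.5. The channel is open along x, so the cup is inside the pocket. I'll centre it and let go.

Emit:
jog_arm(moves=[[[0, 0.004, 0], [0, 0, 0], 0.5], [[0, 0.0068, 0], [0, 0, 0], 0.5], [[0, 0.0068, 0.0005], [0, 0, 0], 0.5], [[0, 0.0068, 0.001], [0, 0, 0], 0.5], [[0, 0.0068, 0.001], [0, 0, 0], 0.5]])

```text
clock: 18.35
eef_pos: [564.7, 33.2, 2.2]
tcp_rot: [-180.0, 0.0, 96.3]
wrist_force: [-0.9, -1.0, 0.4]
gripper_width: 28.4
finger_force: 61.8
```

Emit:
jog_arm(moves=[[[0, 0, 0], [0, 0, 0], 0.1], [[0, 0, 0], [0, 0, 0], 0.0], [[0, 0, 0], [0, 0, 0], -0.1], [[0, 0, 0], [0, 0, 0], -0.1], [[0, 0, -0.02], [0, 0, 0], -0.1], [[0, 0, -0.06], [0, 0, 0], -0.1], [[0, 0, -0.1], [0, 0, 0], -0.1], [[0, 0, -0.1], [0, 0, 0], -0.1]])

```text
clock: 19.15
eef_pos: [567.5, 33.6, 107.1]
tcp_rot: [179.6, 0.0, 96.3]
wrist_force: [0.7, -0.5, -0.5]
gripper_width: 47.1
finger_force: 0.0
```

```bash
python3 - <<'E'
from bl import *
a=get_image('side')[:,:,::-1];cv2.imwrite('pics/p1.png',a)
b=a.astype(int)
print('blue px',np.argwhere((b[185:225,315:370,0]-b[185:225,315:370,2]>25)).tolist()[:30])
for z in (38,44): print(z,[proj('side',(565+dx,34.4+dy,z)).round(1).tolist() for dx,dy in((0,16),(0,-16),(-16,0),(16,0))])
for y in range(192,216): print(y,' '.join('%3d'%a[y,x].max()+('b' if b[y,x,0]-b[y,x,2]>20 else ' ') for x in range(328,358)))
E
```

```text
blue px [[20, 31], [21, 33], [22, 20], [23, 21], [23, 34], [24, 21], [24, 22]]
38 [[341.8, 198.1], [343.2, 205.3], [336.0, 201.8], [349.0, 201.5]]
44 [[341.9, 196.1], [343.3, 203.2], [336.0, 199.7], [349.2, 199.5]]
192 170  170  170  169  167  168  168  171  100   32  115  140  139  131  168  168  168  167  166  253  251  249  248  250  255  144   43   37   39   41 
193 170  170  170  169  171  170  170  174  179   54  108  121  118  111  172  173  171  169  167  166  253  251  249  250  255  255   94   33   40   40 
194 173  174  174  174  173  172  172  174  177  116  110  115  111  111  171  171  170  168  170  167  165  255  255  255  179  173   89   38   38   40 
195 170  171  171  170  171  172  170  170  174  154  111  112  109  107  170  171  169  169  167  166  165  168  167  167  165  169  181   58   37   39 
196 171  170  169  169  169  170  169  170  172  152  109  111  108  128  172  172  171  171  170  171  168  167  167  167  167  168  172   87   38   39 
197 171  171  171  171  171  172  171  171  172  176  122   67   62   91  171  170  168  167  167  168  166  166  1
[... 2109 characters left out ...]
 248  248  248  248  248  248  248  247  247  247  247  247  247  247  246  246  246 
212 103  255  250  247  247  247  248  248  248  248  248  247  247  247  248  247  247  247  247  246  246  246  246  245  245  245  245  246  246  246 
213  98  255  252  248  247  247  247  247  247  246  246  246  246  246  246  246  246  246  247  247  247  247  248  248  248  248  248  248  248  248 
214 100  156  254  249  247  247  247  247  248  248  248  248  248  248  248  249  249  249  249  249  249  249  249  249  249  249  248  248  248  247 
215  82   83  255  251  249  249  249  249  249  249  249  250  250  249  249  249  249  249  248  248  248  247  247  247  247  247  247  247  247  247
```

Numerically the cup rim is at rows 199–205 with its centre at (342.3,202). The prediction for a rim at z=38 is centre row 201.7, and for z=44 it is 199.6, so the cup is seated on the pad. Next is the cover.

Emit:
jog_arm(moves=[[[0.05, -0.006, 0], [0, 0, 14.7], -0.1], [[0.1, -0.012, 0], [0, 0, 14.7], -0.1], [[0.15, -0.017, 0], [0, 0, 14.7], -0.1], [[0.2, -0.023, 0], [0, 0, 14.7], -0.1], [[0.25, -0.029, 0], [0, 0, 14.7], -0.1], [[0.279, -0.032, 0], [0, 0, 14.7], -0.1], [[0.279, -0.032, 0.02], [0, 0, 14.7], -0.1], [[0.279, -0.032, 0.05], [0, 0, 14.7], -0.1], [[0.279, -0.032, 0.07], [0, 0, 14.7], -0.1], [[0.279, -0.032, 0.083], [0, 0, 14.7], -0.1], [[0.279, -0.032, 0.083], [0, 0, 14.7], -0.1], [[0.279, -0.032, 0.083], [0, 0, 14.7], -0.1]])

```text
clock: 20.4
eef_pos: [502.5, 307.2, 19.6]
tcp_rot: [-180.0, -0.0, 81.6]
wrist_force: [0.8, -0.1, 0.1]
gripper_width: 47.3
finger_force: 0.0
```

```bash
python3 - <<'E'
from fit import *
st();a=get_image('side');cv2.imwrite('pics/q1.png',a[:,:,::-1])
b=a.astype(int);x0,y0=285,125
for y in range(134,178): print(y,' '.join('%3d'%b[y,x].max()+('r' if b[y,x,0]-b[y,x,1]>50 else ' ') for x in range(292,334)))
E
```

```text
{'clock': 20.4, 'eef_pos': [502.51, 307.17, 19.61], 'tcp_rot': [-179.99, -0.01, 81.63], 'wrist_force': [0.83, -0.09, 0.09], 'gripper_width': 47.25, 'finger_force': 0.0}
134  35   34   37   39   37   43   36  119  123   43   33   37   36   27  113  115  113  113  113  113  113  113  114  114  114  119   46   38   43   44   46   37  118  117  116  118   48   42   42   41   30  114 
135 120   47   37   38   38   42   42   45   41   37   36   34   28  116  116  114  113  113  114  114  113  113  113  114  114  116   38   37   38   37   39   37   28  118  121  123   50   41   42   40  116  117 
136 120   46   36   39   38   37   41   43   43   38   40   37   33  115  114  113  114  112  114  112  113  113  113  113  112  114  121   42   33   37   42   42   40   38   44   46   42   42   42   37  115  115 
137 118   35   34   41   38   38   38   39   38   38   40   38   27  114  114  113  113  113  114  114  113  114  114  114  112  113  119   37   36   40   40   43   67   67   56   42   42   43   40   29  113  113 
138 116  121   47   37   37   36   37   38   38   38   39   38   22  114  1
[... 7783 characters left out ...]
 38   40   39   40   40   40   40   41   40   42   40   42 
175  35   36   36   36   35   36   35   35   34   36   35   36   36   36   36   36   35   36   36   35   37   36   36   36   36   37   38   38   38   37   39   40   40   40   40   40   40   40   40   42   41   41 
176  35   35   36   34   36   35   36   35   36   36   36   37   35   36   36   37   36   37   36   37   37   37   38   39   38   38   38   38   39   40   40   39   41   39   42   42   43   40   40   41   41   42 
177  36   34   36   35   35   35   35   36   36   36   35   36   36   37   36   37   37   37   39   38   38   39   39   39   38   39   39   39   39   38   40   39   39   40   41   40   41   41   40   40   42   41
```

Emit:
jog_arm(moves=[[[0, 0, 0.005], [0, 0, 0], -0.1], [[0, 0, 0.009], [0, 0, 0], 0.2], [[0, 0, 0.009], [0, 0, 0], 0.5], [[0, 0, 0.009], [0, 0, 0], 1], [[0, 0, 0.009], [0, 0, 0], 1], [[0, 0, 0.009], [0, 0, 0], 1], [[0, 0, 0.009], [0, 0, 0], 1], [[0, 0, 0.009], [0, 0, 0], 1], [[0, 0, 0.009], [0, 0, 0], 1]])

```text
clock: 21.35
eef_pos: [502.4, 307.0, 10.3]
tcp_rot: [-180.0, -0.0, 81.6]
wrist_force: [-0.7, -1.3, 0.5]
gripper_width: 13.2
finger_force: 58.6
```

Emit:
jog_arm(moves=[[[0, 0, -0.03], [0, 0, 0], 1], [[0, 0, -0.07], [0, 0, 0], 1], [[-0.03, 0.012, -0.09], [0, 0, -5], 1], [[-0.07, 0.027, -0.09], [0, 0, -10], 1], [[-0.11, 0.0425, -0.09], [0, 0, -14.7], 1], [[-0.15, 0.058, -0.09], [0, 0, -14.7], 1], [[-0.19, 0.0735, -0.09], [0, 0, -14.7], 1], [[-0.225, 0.087, -0.09], [0, 0, -14.7], 1], [[-0.25, 0.0967, -0.08], [0, 0, -14.7], 1], [[-0.2671, 0.1033, -0.065], [0, 0, -14.7], 1], [[-0.2671, 0.1033, -0.06], [0, 0, -14.7], 1], [[-0.2671, 0.1033, -0.06], [0, 0, -14.7], 1], [[-0.2671, 0.1033, -0.06], [0, 0, -14.7], 1]])

```text
clock: 22.65
eef_pos: [565.5, 29.3, 70.2]
tcp_rot: [-180.0, -0.0, 96.4]
wrist_force: [-0.4, 1.1, -1.3]
gripper_width: 12.7
finger_force: 58.8
```

```bash
python3 - <<'E'
from fit import *
s=st();b=get_image('side');a=get_image('top')
cv2.imwrite('pics/v_s.png',b[:,:,::-1]);cv2.imwrite('pics/v_t.png',a[:,:,::-1])
x,y,z=s['eef_pos'];u=z-10.3
t=np.radians(6.3);ex=np.array([np.cos(t),np.sin(t),0]);ey=np.array([-np.sin(t),np.cos(t),0])
C=np.array([x,y,0])
def prof(im,cam,P0,P1,n=40):
    p=np.array([proj(cam,P0+(P1-P0)*k/n) for k in range(n+1)],np.float32)
    v=cv2.remap(im,p[None,:,0],p[None,:,1],cv2.INTER_LINEAR)[0];return p,v
# side: front (-y) face edges; top: +y and -y ends at plate top, along ey at two x
for sgn in (1,-1):
  for dx in (-18,0,18):
    Z=np.array([0,0,u+20.])
    p,v=prof(a,'top',C+dx*ex+sgn*45*ey+Z,C+dx*ex+sgn*75*ey+Z,30)
    print('top',sgn,dx,v.max(1).tolist())
Z=np.array([0,0,u+20.])
for dx in(-18,18):
    p,v=prof(b,'side',C+dx*ex-35*ey+Z,C+dx*ex-75*ey+Z,40);print('side',dx,v.max(1).tolist())
for d in (-1,1):
    p,v=prof(b,'side',C+d*15*ex-58*ey+Z,C+d*45*ex-58*ey+Z,30);print('sideX',d,v.max(1).tolist())
E
```

```text
{'clock': 22.65, 'eef_pos': [565.53, 29.32, 70.22], 'tcp_rot': [-179.98, -0.05, 96.44], 'wrist_force': [-0.4, 1.15, -1.25], 'gripper_width': 12.66, 'finger_force': 58.8}
top 1 -18 [128, 134, 139, 143, 147, 147, 146, 144, 137, 129, 126, 137, 150, 163, 178, 191, 196, 202, 204, 203, 202, 201, 200, 199, 200, 202, 199, 194, 189, 172, 153]
top 1 0 [112, 139, 165, 186, 195, 204, 200, 192, 184, 167, 149, 141, 147, 168, 181, 192, 202, 202, 201, 201, 200, 199, 200, 200, 201, 202, 203, 198, 190, 181, 142]
top 1 18 [75, 75, 67, 78, 100, 130, 158, 164, 166, 165, 156, 147, 166, 192, 218, 231, 240, 244, 233, 222, 210, 198, 186, 201, 216, 230, 241, 252, 249, 240, 231]
top -1 -18 [112, 112, 112, 112, 112, 111, 110, 111, 112, 112, 110, 110, 112, 115, 118, 115, 114, 113, 113, 115, 115, 116, 116, 115, 115, 115, 115, 115, 115, 116, 116]
top -1 0 [113, 113, 114, 115, 115, 116, 116, 115, 114, 115, 116, 117, 116, 114, 114, 115, 117, 117, 116, 116, 117, 118, 118, 118, 118, 118, 120, 120, 119, 118, 118]
top -1 18 [113, 115, 118, 117, 114, 112, 115, 117, 117, 115, 114, 115, 118, 119, 118, 117, 117, 118, 118, 118, 118, 118, 118, 119, 119, 119, 120, 118, 116, 114, 115]
side -18 [151, 151, 151, 151, 151, 151, 150, 151, 156, 160, 162, 164, 171, 177, 181, 184, 174, 163, 158, 154, 153, 154, 155, 156, 147, 126, 106, 83, 70, 71, 73, 74, 74, 75, 76, 78, 80, 80, 80, 80, 80]
side 18 [152, 152, 151, 151, 151, 151, 151, 151, 151, 156, 161, 169, 173, 172, 173, 177, 185, 187, 179, 172, 161, 153, 149, 145, 141, 134, 116, 99, 83, 68, 71, 73, 74, 75, 75, 76, 77, 79, 79, 79, 79]
sideX -1 [157, 157, 156, 156, 156, 156, 156, 154, 152, 150, 150, 150, 149, 147, 132, 107, 84, 70, 56, 59, 61, 80, 104, 119, 125, 128, 127, 126, 126, 126, 125]
sideX 1 [156, 150, 146, 145, 145, 143, 141, 139, 140, 141, 143, 146, 149, 153, 147, 105, 60, 45, 36, 33, 33, 34, 34, 34, 34, 35, 35, 35, 35, 35, 35]
```

Emit:
jog_arm(moves=[[[0.0008, 0, 0.006], [0, 0, 0], 1], [[0.0008, 0, 0.011], [0, 0, 0], 1], [[0.0008, 0, 0.014], [0, 0, 0], 1], [[0.0008, 0, 0.016], [0, 0, 0], 1], [[0.0008, 0, 0.017], [0, 0, 0], 1], [[0.0008, 0, 0.017], [0, 0, 0], 1]])

```text
clock: 23.35
eef_pos: [565.6, 28.5, 53.2]
tcp_rot: [-180.0, -0.0, 96.3]
wrist_force: [-0.1, -0.3, -3.0]
gripper_width: 12.8
finger_force: 58.8
```

Emit:
jog_arm(moves=[[[0, 0, 0.001], [0, 0, 0], 1], [[0, 0, 0.002], [0, 0, 0], 1], [[0, 0, 0.003], [0, 0, 0], 1], [[0, 0, 0.004], [0, 0, 0], 1], [[0, 0, 0.004], [0, 0, 0], 1]])

```text
clock: 23.85
eef_pos: [565.6, 28.5, 49.2]
tcp_rot: [-180.0, -0.0, 96.3]
wrist_force: [0.8, 0.2, -0.3]
gripper_width: 13.0
finger_force: 58.8
```

Emit:
jog_arm(moves=[[[0, 0, 0.001], [0, 0, 0], 1], [[0, 0, 0.002], [0, 0, 0], 1], [[0, 0, 0.002], [0, 0, 0], 1]])

```text
clock: 24.15
eef_pos: [565.8, 28.5, 47.3]
tcp_rot: [180.0, -0.0, 96.3]
wrist_force: [-0.8, -0.5, 1.5]
gripper_width: 13.1
finger_force: 59.4
```

Emit:
jog_arm(moves=[[[0, 0, 0.001], [0, 0, 0], 1], [[0, 0, 0.002], [0, 0, 0], 1], [[0, 0, 0.002], [0, 0, 0], 1]])

```text
clock: 24.45
eef_pos: [565.8, 28.5, 45.3]
tcp_rot: [180.0, -0.0, 96.3]
wrist_force: [-0.1, -1.0, 3.2]
gripper_width: 12.8
finger_force: 59.4
```

Emit:
jog_arm(moves=[[[0, 0, 0.001], [0, 0, 0], 1], [[0, 0, 0.002], [0, 0, 0], 1], [[0, 0, 0.002], [0, 0, 0], 1]])

```text
clock: 24.75
eef_pos: [565.7, 28.5, 43.2]
tcp_rot: [180.0, -0.0, 96.3]
wrist_force: [-1.1, 0.2, 4.2]
gripper_width: 13.2
finger_force: 59.6
```

The force grows at spring rate (4.2 N at 43.2), so the pin is in the socket and the cover is pressing the cup. I'll press until the deck stops it.

Emit:
jog_arm(moves=[[[0, 0, 0.001], [0, 0, 0], 1], [[0, 0, 0.0015], [0, 0, 0], 1], [[0, 0, 0.0015], [0, 0, 0], 1], [[0, 0, 0.0015], [0, 0, 0], 1]])

```text
clock: 25.15
eef_pos: [565.8, 28.5, 42.3]
tcp_rot: [180.0, 0.0, 96.3]
wrist_force: [-3.7, -0.7, 15.3]
gripper_width: 12.7
finger_force: 61.2
```

Emit:
jog_arm(moves=[[[0, 0, 0.0004], [0, 0, 0], 1], [[0, 0, 0.0004], [0, 0, 0], 1], [[0, 0, 0.0004], [0, 0, 0], 1], [[0, 0, 0.0004], [0, 0, 0], 1], [[0, 0, 0.0004], [0, 0, 0], 1]])

```text
clock: 25.65
eef_pos: [565.8, 28.5, 42.2]
tcp_rot: [180.0, 0.0, 96.3]
wrist_force: [-7.5, -1.4, 22.1]
gripper_width: 12.8
finger_force: 62.4
```

```bash
python3 - <<'E'
from fit import *
s=st();b=get_image('side');cv2.imwrite('pics/z_s.png',b[:,:,::-1])
print('disc',fit(['side'],[b],DISC,[574.5,-317,0],yawfree=0))
x,y,z=s['eef_pos'];t=np.radians(6.3);ex=np.array([np.cos(t),np.sin(t),0]);ey=np.array([-np.sin(t),np.cos(t),0]);C=np.array([x,y,0])
# vertical profile down front face of cover onto deck
for dx in(-18,0,18):
    P=[proj('side',C+dx*ex-61*ey+[0,0,zz]) for zz in np.arange(58,20,-1.5)]
    print([int(b[int(round(q[1])),int(round(q[0]))].max()) for q in P])
E
```

```text
{'clock': 25.65, 'eef_pos': [565.83, 28.52, 42.25], 'tcp_rot': [179.98, 0.02, 96.33], 'wrist_force': [-7.49, -1.42, 22.1], 'gripper_width': 12.8, 'finger_force': 62.41}
disc (array([ 574.55, -317.21]), np.float64(4.6))
[153, 155, 155, 115, 115, 76, 76, 78, 78, 78, 78, 78, 78, 78, 73, 73, 117, 117, 255, 255, 255, 255, 196, 196, 143, 143]
[151, 153, 153, 159, 159, 76, 77, 77, 78, 78, 80, 80, 78, 78, 75, 75, 64, 64, 255, 253, 253, 255, 255, 144, 144, 139]
[132, 132, 154, 154, 97, 97, 76, 76, 78, 79, 79, 78, 78, 77, 77, 68, 68, 176, 176, 255, 255, 255, 255, 130, 130, 139]
```

```bash
python3 -c "
from workcell import *
print(finish_job())"
```

```text
the job is handed in; nothing more can be done
None
```

I handed the job in at about 26 s of the 51 s. The blue-ring cup is in the pocket, and the cover is on the pin, pressed flush on the deck with 22 N and still gripped. The copper disc has not moved. I don't have the verdict: the hand-in call returned none.

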